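# Shut the scanner lid over the circuit board and start the scan

## Task

A bare circuit board lies on the glass of the flatbed scanner, ready to be scanned: with the fingertips push the raised lid gently down until it is fully shut, then press the green start button and let it spring back. Push only from outside: do not grip the lid, reach under it or swing it further open. Leave the board as it lies, do not press the red or white button, and do not disturb the other things on the bench.

Things in the scene. Friction and masses are not known exactly. Their poses are not given: they have to be found in the camera images.
- scanner: Black flatbed scanner, fixed to the bench, 305 mm (its x) by 430 mm (its y), deck 60 mm above the bench. Origin: centre of its underside, on the bench; x points to its back (the hinge side), y along its width, z up. Along its front edge runs a grey control strip 56 mm wide (x -152 to -97 mm), level with the deck, with a flat dark display and three round push buttons. Behind the strip is the glass, sunk 4 mm below the deck, 195 by 330 mm, centred at x 17 mm, y 0.
- lid (a joint): Angle of the scanner's grey lid: 0 = fully shut, lying on the deck; grows as its front edge rises (starts at 0.7 to 1.2 rad; stop at 1.4). The lid is 242 mm from hinge to front edge, 420 mm wide, 22 mm thick with square edges; shut, its flat top is 82 mm above the bench. The hinge has friction: the lid stays at any angle where it is left; pushing it slowly shut takes about 3 to 4 N near the front edge when raised high, 1 to 2 N near shut, more if fast.
- lid_edge (a point): Point in the middle of the lid's front edge, on its outer (upper) face; the point turns with the lid: x from the front edge to the hinge within the face, y along the edge, z out of the outer face. At angle q it lies, in the scanner's x-z plane, at hinge + (-0.2415 cos q + 0.022 sin q, 0.2415 sin q + 0.022 cos q).
- lid_hinge (a point): Middle of the hinge axis, along the scanner's y, at x 145 mm, y 0, z 60 mm in the scanner's frame, level with the lid's lower face when shut.
- start_button (a joint): Travel of the green start button in m: 0 = released, 0.004 = fully down; it counts as pressed from 0.0025. It springs back; about 2 N starts it and 5 N takes it fully down.
- start_button_top (a point): Centre of the top of the green start button, 24 mm across, pressed straight down. In the scanner's frame at x -124.5, y -90 mm; it stands 5 mm proud of the control strip, top 65 mm above the bench, 28 mm in front of the shut lid's edge.
- stop_button (a joint): Travel of the red stop button in m, 0 released to 0.004 down (2 to 5 N): not to be pressed.
- stop_button_top (a point): Centre of the top of the red stop button, 16 mm across, 55 mm to the -y side of the green one on the strip, same height.
- power_button (a joint): Travel of the white power button in m, 0 released to 0.004 down (2 to 5 N): not to be pressed. It is 16 mm across, on the strip at x -124.5, y +180 mm in the scanner's frame.
- board: Bare green circuit board, 70 by 100 by 2 mm, loose, lying flat on the glass (origin: centre of its underside). The shut lid leaves 2 mm above it.
- meter: Yellow multimeter, 150 by 75 by 42 mm, loose, on the bench to the scanner's -y side (origin: centre of its underside).
- pliers: Pliers with red handles, about 160 by 60 by 14 mm, loose, in front of the scanner below the start button, lying along its front edge.
- remote: White remote control, 105 by 38 by 16 mm, loose, in front of the scanner.
- spool: Spool of solder standing on its flange, 56 mm across, 41 mm high, loose, on the scanner's +y side.
- jar: Amber jar with a black cap, 56 mm across, 65 mm high, loose, in front of the scanner towards its +y end.
- screwdriver: Screwdriver 170 mm long, lying loose on the scanner's +y side.
There are look-alikes about, which are no part of the job. Several things have the shape of the board; the one meant has the colours described above.

How it is judged:
By the outcome, as a careful person would: the job done as asked, in the order asked, and still so for the second after the job is handed in, with the robot touching nothing.
It also fails if it takes over 45 s, if anything falls off the work surface, if the arm or the gripper's body presses on something with over 40 N, if the wrist force passes 120 N, or if a joint passes its speed limit or range.

## Robot

A 6-joint arm with a two-finger parallel gripper is mounted at the origin on the work surface. World frame = base frame: x ahead of the robot, y to its left, z up, the work surface at z = 0. Lengths are in m, angles in degrees, forces in N, time in s.
With the tool pointing down it reaches from about 0.4 to 0.825 m from the base axis. Payload 7 kg.
Tool frame: the origin (TCP) lies on the centre line of the jaws, within the pads' length; the fingertips stand 8 mm ahead of it and the grasp point (between the pads) lies 11 mm behind it; z points along the fingers, y is the line along which they close (so a half turn about z gives the same grasp; the last joint's range is limited). The gripper opens to 88 mm and grips with 3 to 60 N. Pads are 19 mm wide; open, the fingers measure 130 mm over their backs; the gripper's body (78 mm by 193 mm) begins 47 mm behind the grasp point.
Start: joints at [92.939, 20.546, 0.682, 0, -70.136, -16.507], TCP at [0.158, 0.656, 0.235] pointing down, gripper open.
Joint ranges: [-176.03, 176.03], [-82.01, 121.73], [-58.28, 71.71], [-173.87, 95.51], [-174.79, -0.11], [-173.66, 173.66]. Speed limits (degrees/s): [136.94, 136.94, 172.46, 180, 180, 180].

## Interface

Orientations are given as [roll, pitch, yaw] about the fixed x, y, z axes, in that order (R = Rz(yaw) Ry(pitch) Rx(roll)).
In Python, from plant import ctrl, vision gives the robot as it stands. The module is installed in compiled form; this text tells all that it offers.
- The arm moves only by the tool move_arm, never from a script. Its argument "moves" is one flat list of numbers, 7 for each row, row after row: the finger opening in cm, from 0 to 8.76, then the shift along the tool's x, y, z in cm, then the turn, a rotation vector about the tool's x, y, z in rad. A call has 1 to 8 rows; each row shifts and turns the commanded pose from where the row before left it, along the tool's axes as they then stand; what a row does not reach is not made up. A row lasts 1/10 s, in which the tool goes at most 50 mm and 8.59 degrees, less where a joint would pass 70% of its speed; a pose out of reach is approached as far as the arm can. A call with a gripper value outside its range is refused whole. The fingers move at their own pace and stop on an object; the grip force is fixed at half the most. Time passes only in rows, so rows that do not move let the fingers close. It gives the time, the measured TCP pose, the force, the opening and the grip force at its end, in the units of the state.
- ctrl.get_obs(): the state, without advancing time (a new reading comes with each control period).
- vision.snapshot(name): name is "side" or "top" or "wrist"; returns (picture, depth): 384x512x3 uint8, red, green, blue; 384x512 float32, m along the optical axis (not along the pixel's ray), 0 where there is no reading.
- vision.camera_model(name): a dict with "vertical_fov" (degrees; the focal length in pixels is half the picture's height over the tangent of half this angle, whatever the lens; pixels are square), "cx", "cy" (the principal point, pixels), "cam_to_world" (4x4, takes a point from camera to world coordinates). Camera axes: x right, y down, z forward; pixel columns grow to the right and rows downward; lengths in m; the calibration is good to about 2 mm. The wrist camera is an equidistant fisheye: a pixel r from the principal point sees the ray r / f radians off the axis. A picture is of the moment at which its call begins: read the wrist's pose just before it. camera_model takes no time and is no camera call; for the wrist camera it gives the pose at the moment of the call.
- ctrl.close_job(): hands the job in; it is judged then, once.
The state is a dict: "clock": time; "joint_pos": joint angles; "qvel": joint speeds; "tau": joint torques, N m; "tool_pos": TCP position; "orientation": TCP orientation; "force": force on the tool from outside, world axes, zero at the start; "moment": the same for the moment, N m; "opening": finger opening in m; "gripper_force": force on a finger pad.
Only numpy, scipy, OpenCV 4.12 (cv2) and the standard library are available. Lean on these libraries where they do the work, as an engineer would, in place of code of your own. Each camera call takes 0.05 s, during which the arm holds its last target. There are 200 camera calls.

## Working session

There is one attempt and no reset: what is moved stays moved. The work goes in short steps, Python scripts to look and compute and a tool call to move; the robot and the scene stay as the last step left them, time stands still between calls to the robot, and variables do not carry over. Pictures are saved under pics/ and viewed, at most 10 in all, crops included, and the job is handed in when it is done.

Besides the shell and the picture viewer there is one more tool, called after "Request:" by a JSON object that holds its "fn" and its "kwargs". move_arm: Moves the arm, as the interface text tells. Its arguments: {"type":"object","properties":{"moves":{"type":"array"}},"required":["moves"]}

```bash
mkdir -p pics; cat > h.py <<'E'
import numpy as np, cv2
from plant import ctrl, vision
def snap(n):
    m=vision.camera_model(n); p,d=vision.snapshot(n); return p,d,m
def save(p,f): cv2.imwrite('pics/'+f,p[:,:,::-1])
def ray(m,u,v,h=384):
    f=h/2/np.tan(np.radians(m['vertical_fov'])/2); T=np.array(m['cam_to_world'])
    r=T[:3,:3]@np.array([(u-m['cx'])/f,(v-m['cy'])/f,1.]); return T[:3,3],r
def onz(m,u,v,z):
    o,r=ray(m,u,v); return o+r*(z-o[2])/r[2]
def pt(m,d,u,v):
    o,r=ray(m,u,v); return o+r*d[v,u]
E
python3 - <<'E'
from h import *
for n in('side','top'):
    p,d,m=snap(n); save(p,n+'1.png'); np.savez(n+'1.npz',p=p,d=d); print(n,np.round(m['cam_to_world'],3).tolist(),m['vertical_fov'],m['cx'],m['cy'])
print(ctrl.get_obs())
E
```

```text
side [[0.945, -0.263, 0.193, 0.352], [-0.326, -0.736, 0.593, -0.63], [-0.014, -0.623, -0.782, 0.975], [0.0, 0.0, 0.0, 1.0]] 50.55307567661181 254.83233665070344 186.38801178599266
top [[0.016, -0.997, 0.082, 0.482], [-0.999, -0.018, -0.026, 0.064], [0.028, -0.081, -0.996, 0.973], [0.0, 0.0, 0.0, 1.0]] 57.08630216635663 252.33809261227276 193.32094463753944
{'clock': 0.1, 'joint_pos': array([ 9.29401034e+01,  2.05869321e+01,  6.40942913e-01, -1.57872338e-02,
       -7.01340558e+01, -1.65058068e+01]), 'qvel': array([-0.05115305, -0.04890103,  0.1562941 ,  0.10356051,  0.05710363,
       -0.09674079]), 'tau': array([-2.18718931e-03, -5.84167564e+01,  2.93749917e+01,  7.01550141e+00,
        1.01355326e-02, -5.56692817e-05]), 'tool_pos': array([0.15827636, 0.65577678, 0.23374157]), 'orientation': array([ 1.79919037e+02, -8.51328741e-03, -1.35710725e+01]), 'force': array([-0.64766228, -0.48348027,  0.38395317]), 'moment': array([ 0.01600099, -0.03864975,  0.01578101]), 'gripper_force': 0.0, 'opening': 0.08754703369151966}
```

View pics/side1.png

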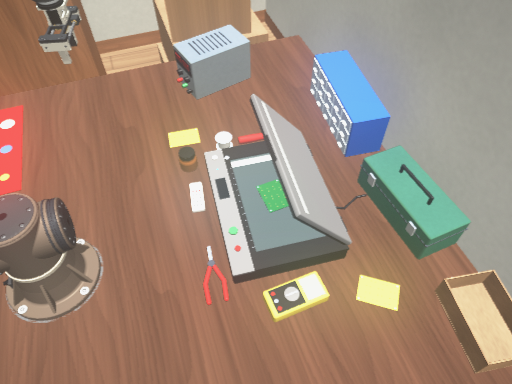

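View pics/top1.png

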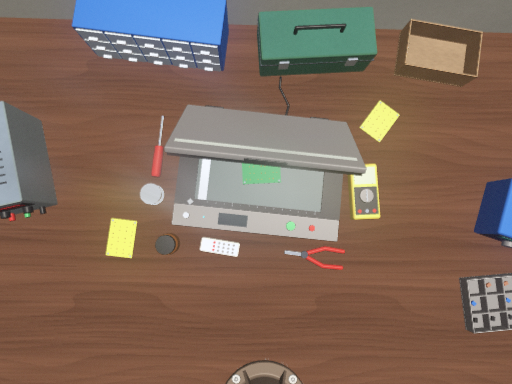

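Side view: green button at about (233,231), red (238,248), white (216,157). Top view: green (291,226), red (312,228), white (186,215), and the lid's front edge runs (167,150) to (362,168).

```bash
python3 - <<'E'
from h import *
C={}
for n,boxes in (('top',dict(g=(291,226,'g'),r=(312,228,'r'),w=(186,215,'w'))),('side',dict(g=(233,231,'g'),r=(238,248,'r'),w=(216,157,'w')))):
    z=np.load(n+'1.npz');p=z['p'].astype(int);d=z['d'];m=vision.camera_model(n)
    R,G,B=p[...,0],p[...,1],p[...,2]
    M={'g':(G-np.maximum(R,B)>50),'r':(R-np.maximum(G,B)>60),'w':(np.minimum(np.minimum(R,G),B)>190)}
    for k,(u,v,c) in boxes.items():
        w=np.zeros_like(R,bool);w[v-9:v+10,u-9:u+10]=1
        ys,xs=np.where(M[c]&w)
        if len(xs): q=(xs.mean(),ys.mean());C[n,k]=q;print(n,k,len(xs),np.round(q,1),np.round(onz(m,*q,0.065),4),np.round(pt(m,d,int(q[0]+.5),int(q[1]+.5)),4))
g,r,w=[onz(vision.camera_model('top'),*C['top',k],.065)+0*1 for k in 'grw'] if ('top','w') in C else [None]*3
gs=onz(vision.camera_model('side'),*C['side','g'],.065); g=(g+gs)/2
yv=w-r; yaw=np.arctan2(yv[1],yv[0])-np.pi/2; print('yaw',np.degrees(yaw), np.linalg.norm(yv))
ex=np.array([np.cos(yaw),np.sin(yaw),0]);ey=np.array([-np.sin(yaw),np.cos(yaw),0])
o=g-ex*-.1245-ey*-.09; o[2]=0; print('o',o)
np.savez('pose.npz',o=o,ex=ex,ey=ey)
# lid points in scanner frame
for n in('top','side'):
    z=np.load(n+'1.npz');d=z['d'];m=vision.camera_model(n)
    v,u=np.mgrid[0:384,0:512]; f=192/np.tan(np.radians(m['vertical_fov'])/2);T=np.array(m['cam_to_world'])
    P=np.stack([(u-m['cx'])/f,(v-m['cy'])/f,np.ones_like(u)],-1)*d[...,None]; P=P@T[:3,:3].T+T[:3,3]
    S=np.stack([(P-o)@ex,(P-o)@ey,P[...,2]],-1)
    k=(d>0)&(abs(S[...,1])<.2)&(S[...,0]<.2)&(S[...,0]>-.15)&(S[...,2]>.09)&(S[...,2]<.4)
    s=S[k]; print(n,len(s),np.round(np.percentile(s,[0,1,50,99,100],axis=0),3).tolist())
    for y0 in(-.15,0,.15):
        t=s[abs(s[:,1]-y0)<.01]; i=t[:,2].argmax(); j=t[:,0].argmin(); print(y0,np.round(t[i],3),np.round(t[j],3))
E
```

```text
top g 58 [290.1 225.5] [ 0.4753 -0.0589  0.065 ] [ 0.474  -0.0586  0.0649]
top r 30 [311.5 227.7] [ 0.4707 -0.1141  0.065 ] [ 0.4699 -0.1147  0.0685]
top w 38 [185.2 214.3] [0.4995 0.2104 0.065 ] [0.5003 0.2109 0.065 ]
side g 51 [232.7 230.1] [ 0.4739 -0.0603  0.065 ] [ 0.4745 -0.0609  0.0662]
side r 30 [237.3 247.7] [ 0.4693 -0.1149  0.065 ] [ 0.4683 -0.1156  0.0654]
side w 286 [215.4 158.4] [0.4995 0.2026 0.065 ] [0.4991 0.2061 0.0633]
yaw -5.07595334399796 0.3257559104112834
o [0.60656874 0.01905163 0.        ]
top 8856 [[-0.006, -0.2, 0.09], [-0.004, -0.196, 0.093], [0.053, 0.001, 0.206], [0.147, 0.196, 0.259], [0.15, 0.2, 0.262]]
-0.15 [ 0.008 -0.145  0.261] [-0.005 -0.153  0.243]
0 [ 0.007 -0.007  0.261] [-0.005  0.003  0.243]
0.15 [0.008 0.143 0.261] [-0.005  0.156  0.244]
side 4573 [[-0.008, -0.2, 0.09], [-0.006, -0.197, 0.092], [0.053, -0.034, 0.204], [0.145, 0.194, 0.259], [0.148, 0.2, 0.262]]
-0.15 [ 0.004 -0.147  0.261] [-0.007 -0.149  0.245]
0 [ 0.007 -0.004  0.261] [-0.008  0.005  0.245]
0.15 [0.005 0.156 0.259] [-0.007  0.154  0.243]
```

Lid angle is about 0.885 rad and the scanner yaw about -5.1°. I'll lift, close the fingers, align to the scanner, and go over the lid.

Request:
{"fn": "move_arm", "kwargs": {"moves": [0,0,0,-4,0,0,-0.148,0,0,0,-4,0,0,0,0,0,0,-4,0,0,0,0,2.7,3,0,0,0,0,0,2.7,3,0,0,0,0,0,2.7,3,0,0,0,0,0,2.7,3,0,0,0,0,0,2.7,3,0,0,0,0]}}

```text
clock: 0.9
tool_pos: [0.2801, 0.4932, 0.3543]
orientation: [180.0, 0.0, -5.1]
force: [1.0, 0.3, 0.3]
opening: 0.0291
gripper_force: 0.0
```

Request:
{"fn": "move_arm", "kwargs": {"moves": [0,2.7,3,0,0,0,0,0,2.7,3,0,0,0,0,0,2.7,3,0,0,0,0,0,2.7,3,0,0,0,0,0,2.7,3,0,0,0,0,0,2.7,3,0,0,0,0,0,2.7,3,0,0,0,0,0,2.7,3,0,0,0,0]}}

```text
clock: 1.7
tool_pos: [0.4739, 0.235, 0.3544]
orientation: [180.0, 0.0, -5.1]
force: [0.4, 0.2, 0.3]
opening: 0.0007
gripper_force: 0.0
```

Request:
{"fn": "move_arm", "kwargs": {"moves": [0,2.7,3,0,0,0,0,0,2.7,3,0,0,0,0,0,2.7,3,0,0,0,0,0,2.7,3,0,0,0,0,0,2.7,3,0,0,0,0,0,2.7,2.5,0,0,0,0,0,0,0,0,0,0,0,0,0,0,0,0,0,0]}}

```text
clock: 2.5
tool_pos: [0.6193, 0.047, 0.3535]
orientation: [180.0, 0.1, -5.2]
force: [0.3, 0.4, 0.1]
opening: 0.0003
gripper_force: 0.0
```

Request:
{"fn": "move_arm", "kwargs": {"moves": [0,2.5,2.9,0,0,0,0,0,0,0,3,0,0,0,0,0,0,3,0,0,0,0,0,0,2,0,0,0,0,0,0,0.5,0,0,0,0,0,0,0,0,0,0]}}

```text
clock: 3.1
tool_pos: [0.6411, 0.0175, 0.2695]
orientation: [180.0, 0.0, -5.0]
force: [-0.4, 0.0, 0.6]
opening: 0.0003
gripper_force: 0.0
```

```bash
python3 - <<'E'
from h import *
p,d,m=snap('side'); save(cv2.resize(p[80:290,150:430],None,fx=2.5,fy=2.5),'side2.png')
s=ctrl.get_obs();z=np.load('pose.npz');t=s['tool_pos']
print(s['clock'],t,'scanner frame',(t-z['o'])@z['ex'],(t-z['o'])@z['ey'],s['force'])
for q in np.append(np.arange(.9,0,-.1),[0.05,0,]):
    c,n=np.cos(q),np.sin(q);print(round(q,2),np.round([.145-.215*c+.022*n+.0095,.06+.215*n+.022*c+.008],4))
E
```

```text
3.15 [0.64168773 0.01745005 0.27063469] scanner frame 0.03512296426223413 0.0015118951474531893 [-1.21631842 -0.42004858  0.14831253]
0.9 [0.0381 0.2501]
0.8 [0.0205 0.2376]
0.7 [0.0042 0.2233]
0.6 [-0.0105  0.2076]
0.5 [-0.0236  0.1904]
0.4 [-0.035  0.172]
0.3 [-0.0444  0.1526]
0.2 [-0.0518  0.1323]
0.1 [-0.0572  0.1114]
0.05 [-0.0591  0.1007]
0.0 [-0.0605  0.09  ]
```

View pics/side2.png

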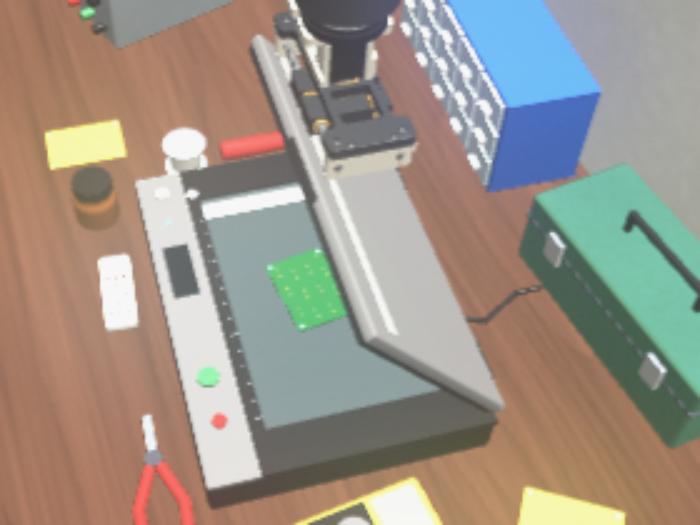

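The picture shows the fingertips just above the lid's outer face, behind its front edge (crop around 350,160). Now I'll follow the arc.

Request:
{"fn": "move_arm", "kwargs": {"moves": [0,0,0,0.7,0,0,0,0,0,0,0.7,0,0,0,0,0,0,0.7,0,0,0,0,0,-0.42,0.31,0,0,0,0,-0.42,0.31,0,0,0,0,-0.42,0.31,0,0,0,0,-0.41,0.36,0,0,0]}}

```text
$.moves: bad value
```

Request:
{"fn": "move_arm", "kwargs": {"moves": [0,0,0,0.7,0,0,0,0,0,0,0.7,0,0,0,0,0,0,0.7,0,0,0,0,-0.42,0,0.31,0,0,0,0,-0.42,0,0.31,0,0,0,0,-0.42,0,0.31,0,0,0,0,-0.42,0,0.31,0,0,0]}}

```text
clock: 3.85
tool_pos: [0.625, 0.0183, 0.2363]
orientation: [-180.0, -0.1, -5.1]
force: [4.6, -0.6, 1.3]
opening: 0.0005
gripper_force: 1.6
```

Request:
{"fn": "move_arm", "kwargs": {"moves": [0,-0.41,0,0.36,0,0,0,0,-0.41,0,0.36,0,0,0,0,-0.41,0,0.36,0,0,0,0,-0.41,0,0.36,0,0,0,0,-0.37,0,0.39,0,0,0,0,-0.37,0,0.39,0,0,0,0,-0.37,0,0.39,0,0,0,0,-0.37,0,0.39,0,0,0]}}

```text
clock: 4.65
tool_pos: [0.5934, 0.021, 0.2058]
orientation: [180.0, 0.0, -5.1]
force: [3.9, 0.2, 0.8]
opening: 0.0004
gripper_force: 1.4
```

Request:
{"fn": "move_arm", "kwargs": {"moves": [0,-0.33,0,0.43,0,0,0,0,-0.33,0,0.43,0,0,0,0,-0.33,0,0.43,0,0,0,0,-0.33,0,0.43,0,0,0,0,-0.28,0,0.46,0,0,0,0,-0.28,0,0.46,0,0,0,0,-0.28,0,0.46,0,0,0,0,-0.28,0,0.46,0,0,0]}}

```text
clock: 5.45
tool_pos: [0.5693, 0.0232, 0.1702]
orientation: [180.0, -0.0, -5.1]
force: [2.3, -0.0, 1.8]
opening: 0.0003
gripper_force: 1.2
```

Request:
{"fn": "move_arm", "kwargs": {"moves": [0,-0.23,0,0.48,0,0,0,0,-0.23,0,0.48,0,0,0,0,-0.23,0,0.48,0,0,0,0,-0.23,0,0.48,0,0,0,0,-0.18,0,0.5,0,0,0,0,-0.18,0,0.5,0,0,0,0,-0.18,0,0.5,0,0,0,0,-0.18,0,0.5,0,0,0]}}

```text
clock: 6.25
tool_pos: [0.553, 0.0246, 0.131]
orientation: [180.0, -0.0, -5.1]
force: [2.5, -0.7, 2.6]
opening: 0.0002
gripper_force: 1.2
```

Request:
{"fn": "move_arm", "kwargs": {"moves": [0,-0.13,0,0.52,0,0,0,0,-0.13,0,0.52,0,0,0,0,-0.13,0,0.52,0,0,0,0,-0.13,0,0.52,0,0,0,0,-0.08,0,0.4,0,0,0,0,-0.08,0,0.4,0,0,0]}}

```text
clock: 6.85
tool_pos: [0.5464, 0.0252, 0.1022]
orientation: [180.0, -0.0, -5.1]
force: [1.9, -0.6, 2.0]
opening: 0.0004
gripper_force: 1.1
```

Now the last ~12 mm, slower.

Request:
{"fn": "move_arm", "kwargs": {"moves": [0,-0.05,0,0.3,0,0,0,0,-0.05,0,0.3,0,0,0,0,-0.03,0,0.2,0,0,0,0,-0.02,0,0.2,0,0,0,0,0,0,0.1,0,0,0,0,0,0,0.1,0,0,0]}}

```text
clock: 7.45
tool_pos: [0.5446, 0.0254, 0.0904]
orientation: [180.0, 0.0, -5.1]
force: [0.7, 1.1, 2.3]
opening: 0.0003
gripper_force: 1.1
```

Request:
{"fn": "move_arm", "kwargs": {"moves": [0,0,0,0.1,0,0,0,0,0,0,0.1,0,0,0,0,0,0,0,0,0,0]}}

```text
clock: 7.75
tool_pos: [0.5446, 0.0254, 0.0902]
orientation: [180.0, -0.0, -5.1]
force: [-6.2, 0.9, 18.6]
opening: 0.0007
gripper_force: 9.3
```

Lid is shut: the height is right and the force rose against the stop. Back off and move above the green button.

Request:
{"fn": "move_arm", "kwargs": {"moves": [0,0,0,-0.5,0,0,0,0,0,0,-2,0,0,0,0,0,0,-2.5,0,0,0,0,-1.5,2.3,0,0,0,0,0,-1.5,2.3,0,0,0,0,0,-1.6,2.3,0,0,0,0,0,-1.6,2.2,0,0,0,0,0,0,0,0,0,0,0]}}

```text
clock: 8.55
tool_pos: [0.4718, -0.0616, 0.1381]
orientation: [180.0, 0.1, -5.2]
force: [0.0, 0.8, 0.8]
opening: 0.0006
gripper_force: 0.0
```

```bash
python3 - <<'E'
from h import *
p,d,m=snap('side'); save(cv2.resize(p[80:290,150:430],None,fx=2.5,fy=2.5),'side3.png')
s=ctrl.get_obs();z=np.load('pose.npz');t=s['tool_pos']
print(t,s['force'],'sc',(t-z['o'])@z['ex']+.1245,(t-z['o'])@z['ey']+.09)
v,u=np.mgrid[80:290,150:430]
f=192/np.tan(np.radians(m['vertical_fov'])/2);T=np.array(m['cam_to_world'])
P=np.stack([(u-m['cx'])/f,(v-m['cy'])/f,np.ones_like(u)],-1)*d[80:290,150:430,None];P=P@T[:3,:3].T+T[:3,3]
S=np.stack([(P-z['o'])@z['ex'],(P-z['o'])@z['ey'],P[...,2]],-1)
for x in(-.08,0,.1):
  for y in(-.15,.05,.15):
    k=(abs(S[...,0]-x)<.01)&(abs(S[...,1]-y)<.01)&(S[...,2]<.12); print(x,y,np.round(np.median(S[k][:,2]),4))
E
```

```text
[ 0.47345416 -0.06073331  0.13838681] [ 0.70984635 -0.31394314  0.31110054] sc -0.0010334667178248935 -0.0012495334489419363
-0.08 -0.15 0.0813
-0.08 0.05 0.0817
-0.08 0.15 nan
0 -0.15 0.0817
0 0.05 0.0818
0 0.15 0.0814
0.1 -0.15 0.0816
0.1 0.05 0.081
0.1 0.15 0.0813
  return _methods._mean(a, axis=axis, dtype=dtype,
  ret = ret.dtype.type(ret / rcount)
```

View pics/side3.png

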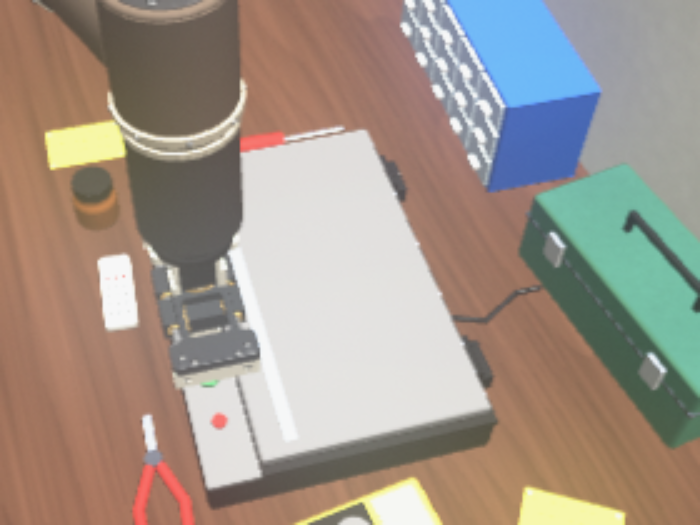

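The lid is flat at about 81.5 mm, so fully shut, and the fingertips are above the green button (crop 210,380). Next is the descent and press.

Request:
{"fn": "move_arm", "kwargs": {"moves": [0,0.1,-0.1,2,0,0,0,0,0,0,2,0,0,0,0,0,0,1.5,0,0,0,0,0,0,0.7,0,0,0,0,0,0,0.2,0,0,0,0,0,0,0.2,0,0,0,0,0,0,0,0,0,0]}}

```text
clock: 9.3
tool_pos: [0.4764, -0.0587, 0.0729]
orientation: [-180.0, -0.0, -5.1]
force: [-0.9, 1.7, 2.0]
opening: 0.0006
gripper_force: 0.9
```

Request:
{"fn": "move_arm", "kwargs": {"moves": [0,0,0,0.15,0,0,0,0,0,0,0.15,0,0,0,0,0,0,0.05,0,0,0,0,0,0,0,0,0,0]}}

```text
clock: 9.7
tool_pos: [0.4765, -0.0587, 0.0694]
orientation: [-180.0, -0.0, -5.1]
force: [-1.2, 1.3, 5.5]
opening: 0.0001
gripper_force: 2.2
```

Request:
{"fn": "move_arm", "kwargs": {"moves": [0,0,0,-0.2,0,0,0,0,0,0,-0.4,0,0,0,0,0,0,-2,0,0,0,0,0,0,-4,0,0,0,0,0,0,-4,0,0,0,0,0,0,-4,0,0,0,0,0,0,0,0,0,0]}}

```text
clock: 10.4
tool_pos: [0.4789, -0.0589, 0.2207]
orientation: [-179.9, -0.5, -5.0]
force: [-0.1, -0.0, -1.2]
opening: 0.0004
gripper_force: 0.0
```

```bash
python3 - <<'E'
from h import *
p,d,m=snap('side'); save(p,'side4.png'); print(ctrl.get_obs()['tool_pos'],ctrl.get_obs()['force'])
E
```

```text
[ 0.47744299 -0.05877083  0.21783687] [-0.00658976  0.42660598 -0.87730645]
```

View pics/side4.png

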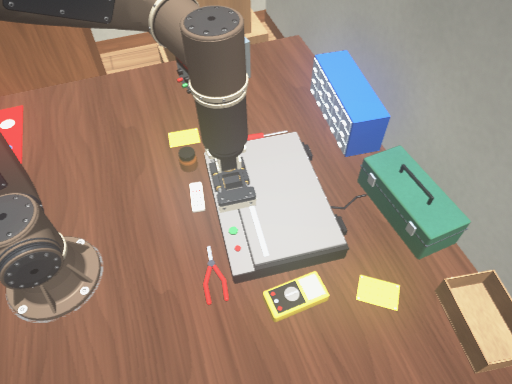

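The lid is shut, the green button at (233,231) is free again, the arm is clear, and the bench items that are in view sit where they were.

```bash
python3 -c "
from plant import ctrl; print(ctrl.close_job())"
```

```text
the job is handed in; nothing more can be done
None
```

I pushed the lid fully shut, pressed the green start button to about 3.6 mm and released it, then handed the job in at about 10.5 s with the arm clear; the hand-in gave no verdict.

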